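# Start the drum's retaining nut on its stud

### The arm

A 6-joint arm with a two-finger parallel gripper is mounted at the origin on the work surface. World frame = base frame: x ahead of the robot, y to its left, z up, the work surface at z = 0. Lengths are in m, angles in degrees, forces in N, time in s.
With the tool pointing down it reaches from about 0.3 to 0.875 m from the base axis. Payload 4.2 kg.
Tool frame: the origin (TCP) lies on the centre line of the jaws, within the pads' length; the fingertips stand 17 mm ahead of it and the grasp point (between the pads) lies 2 mm behind it; z points along the fingers, y is the line along which they close (so a half turn about z gives the same grasp; the last joint's range is limited). The gripper opens to 85 mm and grips with 20 to 120 N. Pads are 22 mm wide; open, the fingers measure 114 mm over their backs; the gripper's body (76 mm by 85 mm) begins 54 mm behind the grasp point. The pads swing forward as they close: fully open they stand 13 mm farther back than shut.
Start: joints at [68.64, 18.312, 89.639, -0, 72.044, -1.146], TCP at [0.199, 0.54, 0.248] pointing down, gripper open.
Joint ranges: [-177.97, 177.97], [-48.28, 115.42], [12.27, 149.76], [-77.06, 257.06], [2.81, 150.46], [-146.56, 146.56]. Speed limits (degrees/s): [147.25, 147.25, 180, 180, 180, 180].

### API

Orientations are given as a 3x3 rotation matrix whose columns are the frame's x, y, z axes.
In Python, from station import arm, camera gives the robot as it stands.
- The arm moves only by the tool step_arm, never from a script. Its argument "steps" is a list that holds one entry, the list of rows, each a list of 5 numbers: the opening in per cent of the stroke, from 0 (shut) to 100 (fully open), then the shift along the tool's x, y, z in cm, then the turn about the tool's z in degrees. In form: [[[grip, tx, ty, tz, twist], ...]]. A call has 1 to 8 rows; each row shifts and turns the commanded pose from where the row before left it, along the tool's axes as they then stand; what a row does not reach is not made up. A row lasts 1/12 s, in which the tool goes at most 41.7 mm and 7.16 degrees, less where a joint would pass 70% of its speed; a pose out of reach is approached as far as the arm can. A call is refused whole if a number of a shift passes 4.17 or a number of a turn 7.16, either way. A call with a gripper value outside its range is refused whole. The fingers move at their own pace and stop on an object; the grip force is fixed at half the most. Time passes only in rows, so rows that do not move let the fingers close. It gives the time, the measured TCP pose, the force, the opening and the grip force at its end, in the units of the state.
- arm.get_state(): the state, without advancing time (a new reading comes with each control period).
- camera(name): name is "scene" or "top"; returns a dict with "pixels" (400x640x3 uint8, red, green, blue), "vfov" (degrees; the focal length in pixels is half the picture's height over the tangent of half this angle, whatever the lens; pixels are square), "cx", "cy" (the principal point, pixels), "T" (4x4, takes a point from camera to world coordinates). Camera axes: x right, y up, looking along -z (the intrinsics and any distortion apply to the point x, -y, -z); pixel columns grow to the right and rows downward; lengths in m; the calibration is good to about 2 mm. A picture is of the moment at which its call begins. There is no depth.
- arm.sign_off(): hands the job in; it is judged then, once.
The state is a dict: "time": time; "joint_positions": joint angles; "joint_vel": joint speeds; "effort": joint torques, N m; "tool_pos": TCP position; "eef_rot": TCP orientation; "wrist_force": force on the tool from outside, world axes, zero at the start; "ft_torque": the same for the moment, N m; "grip_width": finger opening in m; "gripper_force": force on a finger pad.
Only numpy, scipy, OpenCV 4.12 (cv2) and the standard library are available. Lean on these libraries where they do the work, as an engineer would, in place of code of your own. Each camera call takes 0.05 s, during which the arm holds its last target. There are 200 camera calls.

### The job

Start the orange hex nut with the white line on the stud of the blue drum. Rest it upright on the stud's brass thread lands with its white line turned about a sixth of a turn (one flat) clockwise, seen from above, from the drum's white line, then back it off anticlockwise until it drops in, and let go of it sitting flat and fully home on the collar. Do not turn it clockwise to get it in, and leave the black nut alone.

Things in the scene. Friction and masses are not known exactly. Their poses are not given: they have to be found in the camera images.
- hub_nut: The nut to use: orange plastic hex nut, 58 mm across flats, 34 mm tall, about 80 g, lying flat. Origin: centre of its underside, z up along the bore. Flats face its x axis and every 60 degrees from it. Bore 49 across; in its lowest 8 mm two inward ledges (inner radius 14, 44 degrees wide, on its +y and -y sides) leave gaps on +x and -x. Half a turn makes no difference.
- nut_line (a point): White mark on the orange nut's top rim, 27 mm along its +x axis, 34 up (its twin is at -x). With this line 40 to 90 degrees from the drum's line the nut's ledges rest on the lands (nut's underside at z = 92 on the drum); within about 30 degrees, either way round, they pass beside the lands and the nut drops 12 mm by its own weight, when not held up, onto the collar (underside at z = 80).
- drum: Blue and grey closed drum, 156 mm in diameter (all sizes in mm), on a steel foot fixed to the table. Origin: centre of the foot's underside, z up. Top at z = 70, with a white line along its x axis on both sides. In the middle a dark collar, radius 27, top z = 80, and a stud: core radius 8.5, a cone from z = 106 to the tip at 128. Two brass thread lands on +x and -x, radius 19.5, z = 80 to 92, each 72 degrees wide.
- lock_nut: Bystander, leave it alone: black plastic hex nut of the same outer size (58 mm across flats, 34 mm tall), plain round bore, no white line. Origin: centre of its underside. A smaller steel flange nut lies nearby too.
Mind the look-alikes: they are no part of the job. There is more than one size of the hub_nut; the one meant has the size given above.

How it is judged:
By the outcome, as a careful person would: the job done as asked, in the order asked, and still so for the second after the job is handed in, with the robot touching nothing.
It also fails if it takes over 38 s, if anything falls off the work surface, if the arm or the gripper's body presses on something with over 40 N, if the wrist force passes 120 N, or if a joint passes its speed limit or range.

## Working session

There is one attempt and no reset: what is moved stays moved. The work goes in short steps, Python scripts to look and compute and a tool call to move; the robot and the scene stay as the last step left them, time stands still between calls to the robot, and variables do not carry over. Pictures are saved under pics/ and viewed, at most 10 in all, crops included, and the job is handed in when it is done.

Besides the shell and the picture viewer there is one more tool, called after "Emit:" by a JSON object that holds its "fn" and its "kwargs". step_arm: Moves the arm, as the interface text tells. Its arguments: {"type":"object","properties":{"steps":{"type":"array"}},"required":["steps"]}

```bash
mkdir -p pics
python3 - <<'E'
from station import arm,camera
import cv2,numpy as np
for n in("top","scene"):
    c=camera(n);np.savez(f"{n}.npz",**c)
    cv2.imwrite(f"pics/{n}0.png",c["pixels"][:,:,::-1]);print(n,c["vfov"],c["cx"],c["cy"],c["T"].round(4).tolist(),[k for k in c])
s=arm.get_state();print(s)
E
```

```text
top 46.311005023030845 317.507872823682 208.65751410706198 [[-0.0283, 0.9959, -0.0863, 0.4442], [-0.9996, -0.0279, 0.0057, -0.0146], [0.0033, 0.0865, 0.9962, 0.9307], [0.0, 0.0, 0.0, 1.0]] ['pixels', 'vfov', 'cx', 'cy', 'T']
scene 49.67847373179044 317.2774136250159 200.67478015261239 [[-0.7538, -0.541, 0.3729, 0.8475], [0.657, -0.6161, 0.4345, 0.365], [-0.0053, 0.5725, 0.8199, 0.7976], [0.0, 0.0, 0.0, 1.0]] ['pixels', 'vfov', 'cx', 'cy', 'T']
{'time': 0.1, 'joint_positions': array([ 6.86409713e+01,  1.83472169e+01,  8.96982671e+01, -1.03276972e-03,
        7.20449864e+01, -1.14502696e+00]), 'joint_vel': array([-0.02793407, -0.04380135, -0.07715376, -0.08381267, -0.07026957,
       -0.01181594]), 'effort': array([-8.08446856e-06, -4.16409659e+01, -2.34702873e+01,  1.26227683e-04,
        4.96536566e-03,  1.91359555e-05]), 'tool_pos': array([0.19853014, 0.53921841, 0.24758174]), 'eef_rot': array([[-9.38410532e-01,  3.45521866e-01, -5.59121638e-04],
       [ 3.45522319e-01,  9.38409370e-01, -1.47679977e-03],
       [ 1.44183709e-05, -1.57903347e-03, -9.99998753e-01]]), 'wrist_force': array([-0.11859514,  0.01403079, -0.20630472]), 'ft_torque': array([ 0.07872313,  0.06297658, -0.02226664]), 'gripper_force': 0.0, 'grip_width': 0.08547834403261585}
```

View pics/top0.png

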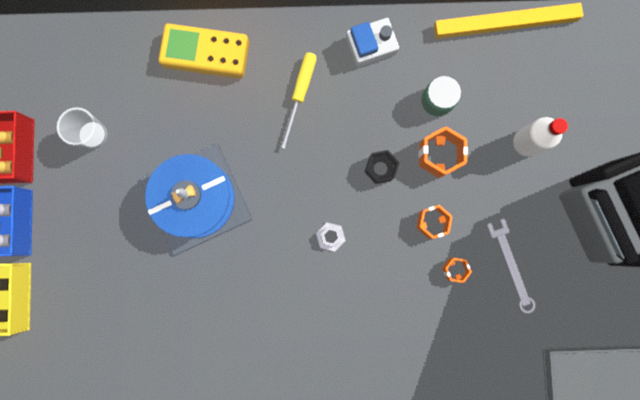

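View pics/scene0.png

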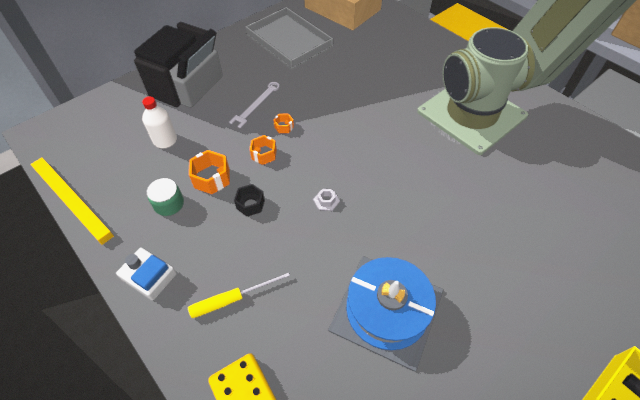

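The top view shows the drum at (188,196) with its white line running from (150,210) to (225,181). There are three orange nuts at (444,151), (435,221) and (458,270), and the black nut is at (381,167). The middle orange nut matches the black one in size. Next I'll measure it with enlarged crops.

```bash
cat > h.py <<'E'
import numpy as np
def ray(c,u,v):
    f=200/np.tan(np.radians(c["vfov"]/2)); T=c["T"]
    d=T[:3,:3]@np.array([(u-c["cx"])/f,-(v-c["cy"])/f,-1.]); return T[:3,3],d
def atz(c,u,v,z):
    o,d=ray(c,u,v); return o+d*(z-o[2])/d[2]
def proj(c,p):
    f=200/np.tan(np.radians(c["vfov"]/2)); T=c["T"]
    q=(np.asarray(p)-T[:3,3])@T[:3,:3]; return np.stack([c["cx"]-f*q[...,0]/q[...,2],c["cy"]+f*q[...,1]/q[...,2]],-1)
E
python3 - <<'E'
import numpy as np,cv2
from h import *
c={k:v for k,v in np.load("top.npz").items()};s={k:v for k,v in np.load("scene.npz").items()}
def blobs(c,lo,hi,box):
    hsv=cv2.cvtColor(c["pixels"],cv2.COLOR_RGB2HSV);m=cv2.inRange(hsv,lo,hi);x0,y0,x1,y1=box
    k=np.zeros_like(m);k[y0:y1,x0:x1]=m[y0:y1,x0:x1]
    n,l,st,ce=cv2.connectedComponentsWithStats(k)
    return [(st[i].tolist(),ce[i].round(1).tolist()) for i in range(1,n) if st[i][4]>8]
for n,cc,b1,b2 in(("top",c,(412,195,460,245),(140,145,245,245)),("scene",s,(245,130,280,170),(335,250,445,350))):
    print(n,"nutwhite",blobs(cc,(0,0,150),(180,70,255),b1));print("drumwhite",blobs(cc,(0,0,150),(180,60,255),b2));print("blue",blobs(cc,(100,120,60),(125,255,255),b2));print("orange",blobs(cc,(3,120,90),(20,255,255),b1))
a=c["pixels"][191:251,405:465];b=c["pixels"][140:250,135:255]
d=s["pixels"][125:175,235:290];e=s["pixels"][245:355,335:445]
R=lambda i:cv2.resize(i,(380,290),interpolation=cv2.INTER_CUBIC)
cv2.imwrite("pics/crops.png",np.vstack([np.hstack([R(a),R(b)]),np.hstack([R(d),R(e)])])[:,:,::-1])
E
```

```text
top nutwhite [([427, 205, 8, 6, 33], [431.2, 207.5]), ([436, 232, 11, 7, 38], [440.6, 235.1])]
drumwhite [([183, 153, 10, 1, 10], [187.5, 153.0]), ([202, 176, 23, 14, 127], [212.9, 182.6]), ([174, 181, 20, 17, 125], [182.4, 189.7]), ([148, 201, 24, 14, 128], [159.3, 207.2]), ([182, 201, 9, 6, 14], [186.0, 203.0])]
blue [([145, 154, 89, 84, 4809], [189.8, 196.7])]
orange [([435, 205, 17, 30, 262], [444.2, 218.6]), ([417, 208, 21, 31, 233], [424.1, 225.0])]
scene nutwhite [([267, 136, 6, 3, 11], [269.2, 137.2]), ([250, 151, 9, 13, 45], [254.9, 156.9])]
drumwhite [([350, 265, 26, 26, 135], [362.2, 282.0]), ([381, 281, 7, 4, 10], [384.4, 282.3]), ([388, 281, 12, 17, 139], [393.6, 289.0]), ([408, 301, 26, 15, 129], [420.9, 308.1])]
blue [([346, 257, 90, 93, 5348], [389.7, 303.9])]
orange [([250, 135, 27, 30, 517], [263.0, 149.1])]
```

View pics/crops.png

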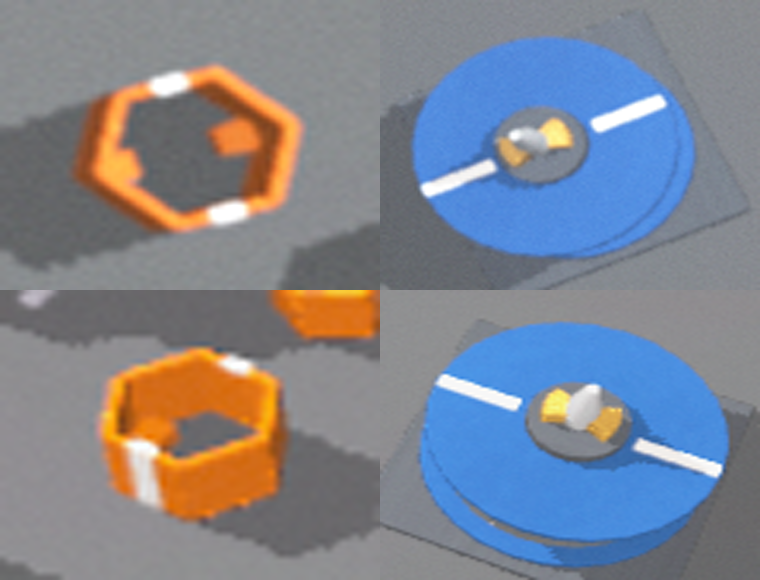

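```bash
cat > fit.py <<'E'
import numpy as np,cv2
from h import *
from scipy.optimize import minimize
def hexpts(p,z0=0):
    a=np.radians(p[2]+30+60*np.arange(6));r=.029/np.cos(np.pi/6)
    xy=np.c_[p[0]+r*np.cos(a),p[1]+r*np.sin(a)]
    return np.vstack([np.c_[xy,np.full(6,z0)],np.c_[xy,np.full(6,z0+.034)]])
def fitnut(cams,p0,z0=0):
    S=8;obs=[]
    for c in cams:
        ctr=proj(c,[p0[0],p0[1],z0+.017]).astype(int);r=30;x0,y0=ctr-r
        im=cv2.resize(c["pixels"][y0:y0+2*r,x0:x0+2*r],None,fx=S,fy=S,interpolation=cv2.INTER_CUBIC)
        h=cv2.cvtColor(im,cv2.COLOR_RGB2HSV);m=cv2.inRange(h,(2,110,70),(22,255,255))|cv2.inRange(h,(0,0,150),(180,90,255))
        n,l,st,_=cv2.connectedComponentsWithStats(m);d=l[l.shape[0]//2-S*14:l.shape[0]//2+S*14,l.shape[1]//2-S*14:l.shape[1]//2+S*14]
        i=1+np.argmax(np.bincount(d[d>0],minlength=n)[1:]);pts=np.argwhere(l==i)[:,::-1].astype(np.int32)
        k=np.zeros_like(m);cv2.fillConvexPoly(k,cv2.convexHull(pts),1);obs.append((c,x0,y0,k))
    def cost(p):
        t=0
        for c,x0,y0,k in obs:
            q=(proj(c,hexpts(p,z0))-[x0,y0]+.5)*S-.5
            g=np.zeros_like(k);cv2.fillConvexPoly(g,cv2.convexHull((q*16).astype(np.int32)),1,shift=4);t+=(g!=k).sum()/S/S
        return t
    best=None
    for yaw in p0[2]+np.array([-8,0,8]):
        r=minimize(cost,[p0[0],p0[1],yaw],method="Nelder-Mead",options=dict(initial_simplex=np.array([[p0[0],p0[1],yaw],[p0[0]+.006,p0[1],yaw],[p0[0],p0[1]+.006,yaw],[p0[0],p0[1],yaw+6]])))
        if best is None or r.fun<best.fun: best=r
    return best.x,best.fun
E
python3 - <<'E'
from fit import *
L=lambda n:{k:v for k,v in np.load(n+".npz").items()}
t,s=L("top"),L("scene")
for n,c,a,b in(("t",t,(212.9,182.6),(159.3,207.2)),("s",s,(362.2,282.),(420.9,308.1))):
    A,B=atz(c,*a,.07),atz(c,*b,.07);print("drum",n,(A+B)/2,np.degrees(np.arctan2(*(A-B)[1::-1])),np.linalg.norm(A-B))
A,B=atz(t,431.2,207.5,.034),atz(t,440.6,235.1,.034);print("nutmarks",A,B,(A+B)/2,np.linalg.norm(A-B));yaw=np.degrees(np.arctan2(*(A-B)[1::-1]));print(yaw)
p0=[*((A+B)/2)[:2],yaw]
print(fitnut([t],p0),fitnut([s],p0),fitnut([t,s],p0))
for u,v in((381,167),(444,151),(458,270),(331,237)):print(atz(t,u,v,.03))
E
```

```text
drum t [0.55122041 0.22266345 0.07      ] -66.5456951242126 0.1081839036499392
drum s [0.55219003 0.22019063 0.07      ] -67.45979536623787 0.11120059856817188
nutmarks [ 0.51803383 -0.23881966  0.034     ] [ 0.46445987 -0.25422741  0.034     ] [ 0.49124685 -0.24652353  0.034     ] 0.055745563158788765
16.045115424589586
(array([ 0.49155673, -0.24801386, 15.96225113]), np.float64(83.90625)) (array([ 0.49251889, -0.24965642,  9.36281998]), np.float64(54.421875)) (array([ 0.49208133, -0.24829758, 14.55093418]), np.float64(144.46875))
[ 0.60028947 -0.14583136  0.03      ]
[ 0.62850965 -0.27034068  0.03      ]
[ 0.39697497 -0.28520055  0.03      ]
[ 0.46685232 -0.04419824  0.03      ]
```

Emit:
{"fn": "step_arm", "kwargs": {"steps": [[[100,0,0,0,7.16],[100,0,0,0,7.16],[100,0,0,0,7.16],[100,0,0,0,7.16],[100,0,0,0,7.16],[100,0,0,0,7.16],[100,0,0,0,7.16],[100,0,0,0,7.16]]]}}

```text
time: 0.77
tool_pos: [0.1986, 0.5393, 0.2478]
eef_rot: [[-0.21, 0.978, -0.0], [0.978, 0.21, -0.001], [-0.001, -0.001, -1.0]]
wrist_force: [-0.2, 0.2, 0.1]
grip_width: 0.0855
gripper_force: 0.0
```

Emit:
{"fn": "step_arm", "kwargs": {"steps": [[[100,0,0,0,7.16],[100,0,0,0,7.16],[100,0,0,0,7.16],[100,0,0,0,7.16],[100,0,0,0,7.16],[100,0,0,0,7.16],[100,0,0,0,7.16],[100,0,0,0,7.16]]]}}

```text
time: 1.43
tool_pos: [0.1986, 0.5393, 0.2478]
eef_rot: [[0.709, 0.706, -0.0], [0.706, -0.709, -0.001], [-0.001, 0.0, -1.0]]
wrist_force: [-0.4, -0.6, -0.8]
grip_width: 0.0853
gripper_force: 0.0
```

Emit:
{"fn": "step_arm", "kwargs": {"steps": [[[100,-1.47,3.18,0,0],[100,-1.47,3.18,0,0],[100,-1.47,3.18,0,0],[100,-1.47,3.18,0,0],[100,-1.47,3.18,0,0],[100,-1.47,3.18,0,0],[100,-1.47,3.18,0,0],[100,-1.47,3.18,0,0]]]}}

```text
time: 2.1
tool_pos: [0.2964, 0.2752, 0.2481]
eef_rot: [[0.704, 0.71, -0.0], [0.71, -0.704, -0.0], [-0.0, 0.0, -1.0]]
wrist_force: [0.4, 0.2, -0.4]
grip_width: 0.085
gripper_force: 0.0
```

Emit:
{"fn": "step_arm", "kwargs": {"steps": [[[100,-1.47,3.18,0,0],[100,-1.47,3.18,0,0],[100,-1.47,3.18,0,0],[100,-1.47,3.18,0,0],[100,-1.47,3.18,0,0],[100,-1.47,3.18,0,0],[100,-1.47,3.18,0,0],[100,-1.47,3.18,0,0]]]}}

```text
time: 2.77
tool_pos: [0.3942, 0.0125, 0.2482]
eef_rot: [[0.704, 0.71, -0.0], [0.71, -0.704, 0.0], [0.0, -0.0, -1.0]]
wrist_force: [1.1, -0.9, 0.0]
grip_width: 0.0855
gripper_force: 0.0
```

Emit:
{"fn": "step_arm", "kwargs": {"steps": [[[100,-1.47,3.18,0,0],[100,-1.47,3.18,0,0],[100,-1.47,3.18,0,0],[100,-1.47,3.18,0,0],[100,-1.47,3.18,0,0],[100,-1.47,3.18,0,0],[100,-1.47,3.18,0,0],[100,0,0,0,0]]]}}

```text
time: 3.43
tool_pos: [0.4816, -0.2207, 0.2475]
eef_rot: [[0.707, 0.707, 0.001], [0.707, -0.707, -0.003], [-0.001, 0.003, -1.0]]
wrist_force: [-0.3, 0.6, 0.2]
grip_width: 0.0853
gripper_force: 0.0
```

Emit:
{"fn": "step_arm", "kwargs": {"steps": [[[100,-1.22,2.64,0,0],[100,0,0,3.5,0],[100,0,0,3.5,0],[100,0,0,3.5,0],[100,0,0,3.5,0],[100,0,0,2,0],[100,0,0,0,0],[100,0,0,0,0]]]}}

```text
time: 4.1
tool_pos: [0.4894, -0.2423, 0.0876]
eef_rot: [[0.704, 0.71, -0.002], [0.71, -0.704, 0.001], [-0.001, -0.003, -1.0]]
wrist_force: [-0.2, 0.4, -0.3]
grip_width: 0.0854
gripper_force: 0.0
```

Run:
```python
from station import arm,camera
from h import *
import cv2
ims=[]
for n in("top","scene"):
    c=camera(n);u,v=proj(c,[.492,-.248,.034]).astype(int)
    ims.append(cv2.resize(c["pixels"][max(0,v-50):v+50,u-60:u+60],(390,325),interpolation=cv2.INTER_CUBIC))
cv2.imwrite("pics/g1.png",np.hstack(ims)[:,:,::-1]);print(arm.get_state()["tool_pos"])
```

```text
[ 0.49102206 -0.24319007  0.08985116]
```

View pics/g1.png

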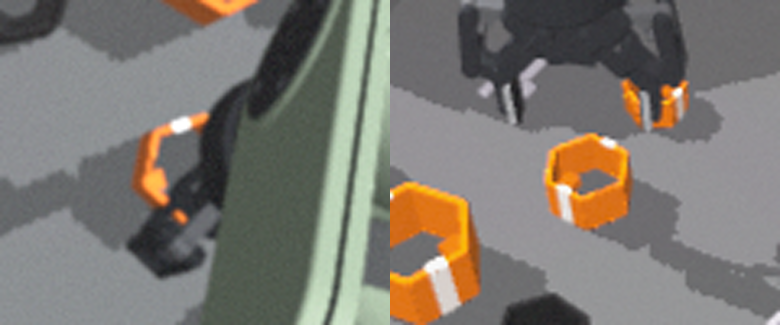

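Both views show the fingers straddling the nut with clear space on each side. I'll lower and grip.

Emit:
{"fn": "step_arm", "kwargs": {"steps": [[[100,-0.2,0.45,0,0],[100,0,0,2,0],[100,0,0,2,0],[100,0,0,1.7,0],[100,0,0,1,0],[100,0,0,0,0],[100,0,0,0,0],[100,0,0,0,0]]]}}

```text
time: 4.87
tool_pos: [0.4927, -0.248, 0.0226]
eef_rot: [[0.704, 0.71, 0.002], [0.71, -0.704, -0.001], [0.001, 0.003, -1.0]]
wrist_force: [0.0, -0.1, 0.5]
grip_width: 0.0855
gripper_force: 0.0
```

Emit:
{"fn": "step_arm", "kwargs": {"steps": [[[20,0,0,0,0],[20,0,0,0,0],[20,0,0,0,0],[20,0,0,0,0],[20,0,0,0,0],[20,0,0,0,0],[20,0,0,0,0],[20,0,0,0,0]]]}}

```text
time: 5.53
tool_pos: [0.4924, -0.2477, 0.0225]
eef_rot: [[0.704, 0.71, 0.002], [0.71, -0.704, -0.001], [0.001, 0.002, -1.0]]
wrist_force: [-2.0, -0.2, 6.7]
grip_width: 0.057
gripper_force: 65.0
```

Emit:
{"fn": "step_arm", "kwargs": {"steps": [[[20,0,0,-0.8,0],[20,0,0,-2.3,0],[20,0,0,-2.5,0],[20,0,0,-2.5,0],[20,0,0,-2.5,0],[20,0,0,-2.5,0],[20,0,0,-2.5,0],[20,0,0,-1.2,0]]]}}

```text
time: 6.2
tool_pos: [0.4926, -0.2479, 0.193]
eef_rot: [[0.704, 0.71, 0.005], [0.71, -0.704, -0.002], [0.002, 0.005, -1.0]]
wrist_force: [0.7, 0.4, -1.6]
grip_width: 0.0567
gripper_force: 64.1
```

Emit:
{"fn": "step_arm", "kwargs": {"steps": [[[20,2.34,-1.8,0,0],[20,2.34,-1.8,0,0],[20,2.34,-1.8,0,0],[20,2.34,-1.8,0,0],[20,2.34,-1.8,0,0],[20,2.34,-1.8,0,0],[20,2.34,-1.8,0,0],[20,2.34,-1.8,0,0]]]}}

```text
time: 6.87
tool_pos: [0.521, -0.0116, 0.1897]
eef_rot: [[0.704, 0.71, 0.0], [0.71, -0.704, 0.0], [0.0, -0.0, -1.0]]
wrist_force: [0.6, -0.2, -0.8]
grip_width: 0.0571
gripper_force: 64.2
```

Emit:
{"fn": "step_arm", "kwargs": {"steps": [[[20,2.34,-1.8,0,0],[20,2.34,-1.8,0,0],[20,2.34,-1.8,0,0],[20,2.34,-1.8,0,0],[20,2.34,-1.8,0,0],[20,2.34,-1.8,0,0],[20,2.34,-1.8,0,0],[20,2.34,-1.8,0,0]]]}}

```text
time: 7.53
tool_pos: [0.5506, 0.2227, 0.1896]
eef_rot: [[0.704, 0.71, -0.0], [0.71, -0.704, -0.0], [-0.0, -0.0, -1.0]]
wrist_force: [0.5, 0.5, -0.6]
grip_width: 0.0572
gripper_force: 64.2
```

Emit:
{"fn": "step_arm", "kwargs": {"steps": [[[20,0,0,0,-6.4],[20,0,0,0,-6.4],[20,0,0,0,-6.4],[20,0,0,0,-6.4],[20,0,0,0,-6.4],[20,0,0,0,-6.2],[20,0,0,0,0],[20,0,0,0,0]]]}}

```text
time: 8.2
tool_pos: [0.5507, 0.2212, 0.1895]
eef_rot: [[0.117, 0.993, -0.0], [0.993, -0.117, 0.0], [0.0, -0.0, -1.0]]
wrist_force: [0.3, -0.1, -0.6]
grip_width: 0.0567
gripper_force: 64.1
```

Run:
```python
from station import arm,camera
from h import *
import cv2
ims=[]
for n in("top","scene"):
    c=camera(n);u,v=proj(c,[.5517,.2215,.13]).astype(int)
    ims.append(cv2.resize(c["pixels"][max(0,v-70):v+70,u-70:u+70],(400,400),interpolation=cv2.INTER_CUBIC));np.savez(f"{n}2.npz",**c)
cv2.imwrite("pics/g2.png",np.hstack(ims)[:,:,::-1])
s=arm.get_state();print(s["tool_pos"],s["eef_rot"].round(4),s["joint_positions"].round(1),s["wrist_force"],s["grip_width"])
```

```text
[0.55080917 0.22118234 0.18946071] [[ 1.166e-01  9.932e-01 -0.000e+00]
 [ 9.932e-01 -1.166e-01  1.000e-04]
 [ 1.000e-04 -1.000e-04 -1.000e+00]] [20.8 22.3 92.3  0.  65.3 27.5] [-0.76128126 -0.36069798 -0.75824888] 0.0571034743665397
```

View pics/g2.png

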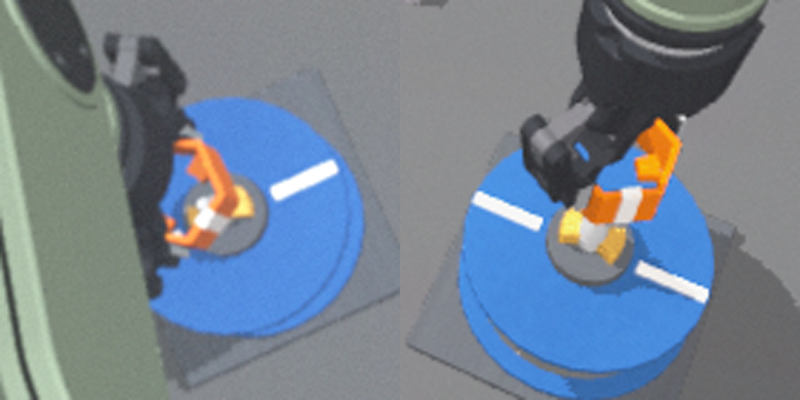

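Run:
```python
from fit import *
for n in("top2","scene2"):
    c={k:v for k,v in np.load(n+".npz").items()}
    u,v=proj(c,[.5517,.2215,.13]).astype(int);o=np.array([u-70,max(0,v-70)]);S=6
    im=cv2.resize(c["pixels"][o[1]:o[1]+140,o[0]:o[0]+140],None,fx=S,fy=S,interpolation=cv2.INTER_CUBIC)
    P=lambda p:((proj(c,p)-o+.5)*S).astype(np.int32)
    h=P(hexpts([.5508,.2212,53.3],.167))
    for k in(h[:6],h[6:]):cv2.polylines(im,[k],True,(0,255,0),1)
    a=np.radians(53.3)
    for sg in(1,-1):
        e=np.array([np.cos(a),np.sin(a)])*.029*sg+[.5508,.2212];cv2.line(im,*map(lambda q:tuple(map(int,q)),P(np.array([[*e,.167],[*e,.201]]))),(255,0,255),1)
    d=np.radians(-67);A=np.array([[.5517+r*np.cos(d),.2215+r*np.sin(d),.07] for r in(.078,-.078)]);cv2.line(im,*map(lambda q:tuple(map(int,q)),P(A)),(255,0,0),1)
    t=np.linspace(0,2*np.pi,60);cv2.polylines(im,[P(np.c_[.5517+.027*np.cos(t),.2215+.027*np.sin(t),np.full(60,.08)])],True,(255,0,0),1)
    np.save(n+"c.npy",im[200:700,200:600])
cv2.imwrite("pics/g3.png",np.hstack([np.load("top2c.npy"),np.load("scene2c.npy")])[:,:,::-1])
```

```text
(no output)
```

View pics/g3.png

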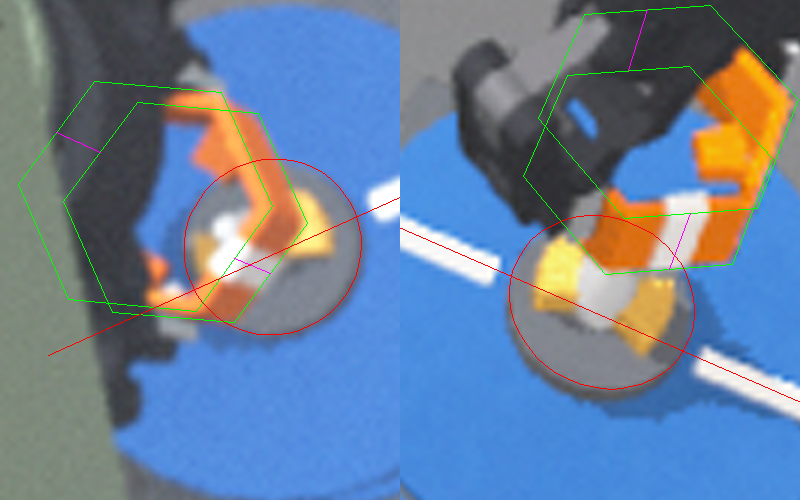

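Prediction and image agree to about 2 mm: the nut sits roughly 2 mm to +y of the overlay, and the drum overlay fits. I'll correct for that and go down.

Emit:
{"fn": "step_arm", "kwargs": {"steps": [[[20,-0.15,0.15,0,0],[20,0,0,1.2,0],[20,0,0,1.2,0],[20,0,0,1.2,0],[20,0,0,1.2,0],[20,0,0,1.2,0],[20,0,0,1.0,0],[20,0,0,0,0]]]}}

```text
time: 8.97
tool_pos: [0.5511, 0.219, 0.1171]
eef_rot: [[0.115, 0.993, -0.004], [0.993, -0.115, -0.002], [-0.002, -0.004, -1.0]]
wrist_force: [-0.1, 0.5, -1.1]
grip_width: 0.057
gripper_force: 64.1
```

Emit:
{"fn": "step_arm", "kwargs": {"steps": [[[20,0,0,0.1,0],[20,0,0,0.1,0],[20,0,0,0.1,0],[20,0,0,0,0],[20,0,0,0,0]]]}}

```text
time: 9.38
tool_pos: [0.5525, 0.2197, 0.1168]
eef_rot: [[0.115, 0.993, 0.001], [0.993, -0.115, 0.0], [0.001, 0.001, -1.0]]
wrist_force: [0.2, 0.5, -0.8]
grip_width: 0.057
gripper_force: 64.1
```

Emit:
{"fn": "step_arm", "kwargs": {"steps": [[[20,0,0,0.1,0],[20,0,0,0.1,0],[20,0,0,0,0],[20,0,0,0,0]]]}}

```text
time: 9.72
tool_pos: [0.5524, 0.2196, 0.1145]
eef_rot: [[0.115, 0.993, 0.0], [0.993, -0.115, 0.0], [0.0, 0.0, -1.0]]
wrist_force: [0.1, 0.1, 0.9]
grip_width: 0.0571
gripper_force: 64.4
```

Emit:
{"fn": "step_arm", "kwargs": {"steps": [[[20,0,0,0.08,0],[20,0,0,0,0],[20,0,0,0,0]]]}}

```text
time: 9.97
tool_pos: [0.5524, 0.2196, 0.1144]
eef_rot: [[0.115, 0.993, 0.001], [0.993, -0.115, 0.0], [0.0, 0.001, -1.0]]
wrist_force: [-0.4, -0.2, 5.1]
grip_width: 0.0568
gripper_force: 65.0
```

Emit:
{"fn": "step_arm", "kwargs": {"steps": [[[20,0,0,0,-4],[20,0,0,0,-5],[20,0,0,0,-5],[20,0,0,0,-5],[20,0,0,0,-5],[20,0,0,0,-5],[20,0,0,0,0]]]}}

```text
time: 10.55
tool_pos: [0.5524, 0.2193, 0.1139]
eef_rot: [[-0.383, 0.924, 0.001], [0.924, 0.383, -0.0], [-0.0, 0.0, -1.0]]
wrist_force: [0.7, -2.1, 2.1]
grip_width: 0.057
gripper_force: 64.6
```

Emit:
{"fn": "step_arm", "kwargs": {"steps": [[[20,0,0,0,-5],[20,0,0,0,-5],[20,0,0,0,-5],[20,0,0,0,-5],[20,0,0,0,-5],[20,0,0,0,-5],[20,0,0,0,0],[20,0,0,0,0]]]}}

```text
time: 11.22
tool_pos: [0.5521, 0.2197, 0.1132]
eef_rot: [[-0.79, 0.613, -0.0], [0.613, 0.79, 0.0], [0.0, -0.0, -1.0]]
wrist_force: [-0.3, -0.6, -0.4]
grip_width: 0.0569
gripper_force: 64.1
```

Emit:
{"fn": "step_arm", "kwargs": {"steps": [[[100,0,0,0,0],[100,0,0,0,0],[100,0,0,0,0],[100,0,0,0,0],[100,0,0,0,0],[100,0,0,0,0]]]}}

```text
time: 11.72
tool_pos: [0.5523, 0.2196, 0.1136]
eef_rot: [[-0.792, 0.61, 0.0], [0.61, 0.792, 0.0], [-0.0, 0.0, -1.0]]
wrist_force: [-0.4, -0.3, 0.6]
grip_width: 0.0854
gripper_force: 0.0
```

Emit:
{"fn": "step_arm", "kwargs": {"steps": [[[100,0,0,-1,0],[100,0,0,-2.5,0],[100,0,0,-2.5,0],[100,0,0,-3,0],[100,0,0,-3,0],[100,-3,0,-1,0],[100,-3,0,0,0],[100,-3,0,0,0]]]}}

```text
time: 12.38
tool_pos: [0.6247, 0.1645, 0.2464]
eef_rot: [[-0.793, 0.609, 0.004], [0.609, 0.793, 0.001], [-0.003, 0.003, -1.0]]
wrist_force: [0.3, -0.3, -0.8]
grip_width: 0.0853
gripper_force: 0.0
```

Emit:
{"fn": "step_arm", "kwargs": {"steps": [[[100,-1.5,-2,0,0],[100,-1.5,-2,0,0],[100,-1.5,-2,0,0],[100,-1.5,-2,0,0],[100,-1.5,-2,0,0],[100,-1.5,-2,0,0],[100,-1.5,-2,0,0],[100,-1.5,-2,0,0]]]}}

```text
time: 13.05
tool_pos: [0.621, -0.0365, 0.2445]
eef_rot: [[-0.793, 0.61, 0.001], [0.61, 0.793, 0.0], [-0.001, 0.001, -1.0]]
wrist_force: [-0.3, -0.5, -0.1]
grip_width: 0.0856
gripper_force: 0.0
```

Run:
```python
from fit import *
from station import arm,camera
cs=[]
for n in("top","scene"):
    c=camera(n);cs.append(c)
    u,v=proj(c,[.5517,.2215,.08]).astype(int);o=np.array([u-50,max(0,v-50)])
    im=cv2.resize(c["pixels"][o[1]:o[1]+100,o[0]:o[0]+100],(400,400),interpolation=cv2.INTER_CUBIC);np.save(n+"c.npy",im)
for z in(.08,.092):
    print(z,fitnut(cs,[.552,.2205,113],z),fitnut(cs[:1],[.552,.2205,113],z),fitnut(cs[1:],[.552,.2205,113],z))
cv2.imwrite("pics/g4.png",np.hstack([np.load("topc.npy"),np.load("scenec.npy")])[:,:,::-1])
```

```text
0.08 (array([  0.55230037,   0.21886904, 112.75241802]), np.float64(725.203125)) (array([  0.55160019,   0.21940035, 113.42127231]), np.float64(478.234375)) (array([  0.55309194,   0.21874452, 113.46185818]), np.float64(240.28125))
0.092 (array([  0.55440025,   0.21722432, 153.53492677]), np.float64(948.265625)) (array([  0.5498859 ,   0.21622184, 113.53584505]), np.float64(455.46875)) (array([  0.55831099,   0.22071656, 114.4116231 ]), np.float64(191.171875))
```

View pics/g4.png

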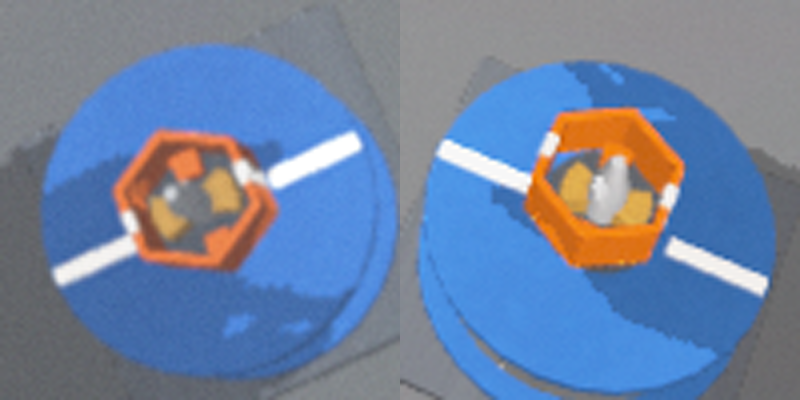

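The nut's white marks line up with the drum's line and its ledges lie beside the lands. The two views agree on its position to about 1.6 mm at z = 80 but differ by about 9.5 mm at z = 92, so it is fully home. The gripper is clear of everything.

```bash
python3 -c "
from station import arm
print(arm.sign_off())"
```

```text
the job is handed in; nothing more can be done
None
```

The orange nut was rested on the lands one flat clockwise of the drum's line, backed off anticlockwise about 59° and released, and it dropped fully home on the collar; the black nut was left alone and the job was handed in at about 13 s.

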